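# Pile the well plates on the shaker and hold its spring dial at the third click

### The arm

A 6-joint arm with a two-finger parallel gripper is mounted at the origin on a cart in front of the work surface, level with it; the furniture and walls round the work are solid. World frame = base frame: x ahead of the robot, y to its left, z up, the work surface at z = 0. Lengths are in m, angles in rad, forces in N, time in s.
With the tool pointing down it reaches from about 0.35 to 0.975 m from the base axis. Payload 17.4 kg.
Tool frame: the origin (TCP) lies where the fingers leave the gripper's body, on its centre line; the fingertips stand 73 mm ahead of it and the grasp point (between the pads) lies 54 mm ahead of it; x points along the fingers, z is the direction in which the jaws open and shut, and the axes are right-handed (so a half turn about x gives the same grasp; the last joint's range is limited). The gripper opens to 85 mm and grips with 20 to 120 N. Pads are 22 mm wide; open, the fingers measure 114 mm over their backs; the gripper's body (76 mm by 85 mm) begins 54 mm behind the grasp point. The pads swing forward as they close: fully open they stand 13 mm farther back than shut.
Start: joints at [-1.346, 0.116, 1.442, -0, 1.584, -0.038], TCP at [0.175, -0.652, 0.304] pointing down, gripper open.
Joint ranges: [-2.83, 2.83], [-0.83, 2.19], [0.07, 2.5], [-1.14, 4.28], [0.01, 3], [-2.97, 2.97]. Speed limits (rad/s): [1.89, 1.89, 2.22, 3.14, 3.14, 3.14].

### API

Orientations are given as a rotation vector (axis times angle).
In Python, from rig import observe, cams, env gives the robot as it stands.
- The arm moves only by the tool send_rows, never from a script. Its argument "motion" is a list of rows, each a list of 2 entries, a list of its own where there are three numbers: the shift along the tool's x, y, z in mm, then the turn about the tool's x in degrees. In form: [[[dx, dy, dz], roll], ...]. A call has 1 to 10 rows; each row shifts and turns the pose as measured when the row begins, along the tool's axes as they then stand; what a row does not reach is not made up. A row lasts 1/10 s, in which the tool goes at most 50 mm and 8.59 degrees, less where a joint would pass 70% of its speed; a pose out of reach is approached as far as the arm can. A call is refused whole if a number of a shift passes 50 or a number of a turn 8.59, either way. A call with a gripper value outside its range is refused whole. "claw" is the opening, from 0 (shut) to 1 (fully open), set as the call begins (left out, the last holds). The fingers move at their own pace and stop on an object; "squeeze" is the grip in N (left out, the last holds). Time passes only in rows, so rows that do not move let the fingers close. It gives the time, the measured TCP pose, the force and the opening at its end, in the units of the state.
- observe(): the state, without advancing time (a new reading comes with each control period).
- cams.capture(name): name is "scene" or "top"; returns a dict with "image" (384x512x3 uint8, red, green, blue), "z_map" (384x512 float32, m along the optical axis (not along the pixel's ray), 0 where there is no reading), "fov_y" (degrees; the focal length in pixels is half the picture's height over the tangent of half this angle, whatever the lens; pixels are square), "cx", "cy" (the principal point, pixels), "dist" ([k1, k2, p1, p2, k3] as OpenCV has them; the pictures are not rectified), "world_to_cam" (4x4, takes a point from world to camera coordinates). Camera axes: x right, y up, looking along -z (the intrinsics and any distortion apply to the point x, -y, -z); pixel columns grow to the right and rows downward; lengths in m; the calibration is good to about 2 mm. A picture is of the moment at which its call begins.
- env.finish_job(): hands the job in, once; it reports no verdict.
The state is a dict: "clock": time; "joints": joint angles; "qvel": joint speeds; "joint_torque": joint torques, N m; "ee_pos": TCP position; "tcp_rot": TCP orientation; "contact_force": force on the tool from outside, world axes, zero at the start; "torque": the same for the moment, N m; "finger_gap": opening from 0.0 (shut) to 1.0 (fully open).
Only numpy, scipy, OpenCV 4.12 (cv2) and the standard library are available. Lean on these libraries where they do the work, as an engineer would, in place of code of your own. Each camera call takes 0.05 s, during which the arm holds its last target. There are 200 camera calls.

### The job

Stack the two loose well plates squarely on the plate that already lies on the shaker's platform, so that the three form one pile with flush edges. Then turn the shaker's spring-return dial clockwise, past its first two clicks to the third mark (not on to the fourth), and hold it there: the dial springs back if let go, so the job finishes with the gripper still holding the dial at the third mark and the pile still standing square. Leave the other things on the table where they are.

Things in the scene. Friction and masses are not known exactly. Their poses are not given: they have to be found in the camera images.
- shaker: plate shaker, fixed to the table: a low white housing 106 (x) by 226 (y) mm, 30 mm high, reaching from y = -163 to +63 mm in its own frame. Origin on the table under the centre of its platform; z up. Its control panel with the dial lies towards its -y (right) end, the dial's axis (vertical) at x = 0, y = -118 mm
- platform_top (a point): centre of the top of the shaker's platform (a flat aluminium table 76 x 108 mm with a rubber mat), 45 mm above the table; axes as the shaker's
- dial (a joint): the dial, a bar knob on a vertical axis, rad: 0 = rest (off, black square on the bezel), grows clockwise seen from above. Clicks, each with a black line on the bezel: 0.4, 0.8, third 1.2, fourth 1.6; stop 1.7. A spring drives it back to 0 from everywhere, over all clicks: 0.05 N m at rest, about 0.11 N m at the third, +-0.03 N m of click ripple
- dial_grip (a point): point on the dial's axis at half height of its grip bar, 54 mm above the table; turns with the dial: x runs along the bar to its pointer end (white line), at rest 0.6 rad counterclockwise of the shaker's x. Bar 46 mm long, 11 thick, from 40 to 68 mm above the table, on a skirt 51 mm in diameter; aluminium bezel under it 76 mm in diameter, top at 34 mm
- plate_base: well plate that already lies on the platform (loose): white block 60 (x) by 92 (y) by 15 mm with 24 sealed wells on a flat top, about 90 g. Origin at the centre of its underside, z up
- plate_1: loose well plate like plate_base, starts flat on the table to the left (+y) of the shaker; 60 (x) by 92 (y) by 15 mm, origin at the centre of its underside. Stacks flat, without any rim or socket; either loose plate may go first
- plate_2: loose well plate like plate_1, starts flat on the table to the right (-y) of the shaker
- tally: bystander: white hand tally counter 62 x 47 x 21 mm behind on the left, origin under its centre
- loose_vial: bystander: standing vial, 22 mm across and 43 mm tall, to the right of the shaker, origin under its centre
- needle_box: bystander: open carton 122 x 61 x 51 mm behind the shaker, origin under its centre
Not all that is in view belongs to the job. Leave any blue look-alike of the plate_1 alone.

How it is judged:
On the way, in this order (a step that is already met when the one before it is completed fails the run):
1. both loose plates lie squarely on the platform's plate, let go, the dial still at rest (horizontal distance between each of plate_1, plate_2 and plate_base below 0.008 m and angle between the x axis of each of plate_1, plate_2 and the x axis of plate_base, either way round below 0.1 rad and ((z of plate_1 in the frame of plate_base between 0.011 and 0.019 m and z of plate_2 in the frame of plate_base between 0.026 and 0.034 m) or (z of plate_2 in the frame of plate_base between 0.011 and 0.019 m and z of plate_1 in the frame of plate_base between 0.026 and 0.034 m)) and horizontal distance between plate_base and platform_top below 0.02 m and z of plate_base in the frame of platform_top between -0.003 and 0.004 m and contact force between each of plate_1, plate_2 and the fingers below 0.05 N and linear speed of each of plate_1, plate_2 below 0.03 m/s and value of joint dial below 0.25 rad), for 0.2 s.
2. the dial is held by the fingers at the third mark (value of joint dial between 1.05 and 1.35 rad and contact force between shaker and the fingers above 0.5 N), for 0.3 s.
At the end, for the whole second after the job is handed in: Fingers hold the dial (over 0.5 N), still, at 1.20 +-0.15 rad. Both loose plates lie flat on plate_base, one on the other in either order, centres within 8 mm and edges within 0.10 rad of its own, at rest, untouched by the fingers; plate_base flat on the platform within 20 mm of centre (all of step 2 and horizontal distance between each of plate_1, plate_2 and plate_base below 0.008 m and angle between the x axis of each of plate_1, plate_2 and the x axis of plate_base, either way round below 0.1 rad and ((z of plate_1 in the frame of plate_base between 0.011 and 0.019 m and z of plate_2 in the frame of plate_base between 0.026 and 0.034 m) or (z of plate_2 in the frame of plate_base between 0.011 and 0.019 m and z of plate_1 in the frame of plate_base between 0.026 and 0.034 m)) and horizontal distance between plate_base and platform_top below 0.02 m and z of plate_base in the frame of platform_top between -0.003 and 0.004 m and contact force between each of plate_1, plate_2 and the fingers below 0.05 N and linear speed of each of plate_1, plate_2 below 0.03 m/s and velocity of joint dial between -0.1 and 0.1 rad/s); the arm keeps its last pose, push and grip.
It fails at once if the tally counter is pushed more than 30 mm (distance of tally from where it was at the start of the episode above 0.03 m).
It fails at once if the small vial right of the shaker is pushed more than 30 mm (distance of loose_vial from where it was at the start of the episode above 0.03 m).
It fails at once if the open carton is pushed more than 30 mm (distance of needle_box from where it was at the start of the episode above 0.03 m).
It also fails if it takes over 64 s, if anything falls off the work surface, if the arm or the gripper's body presses on something with over 40 N, if the wrist force passes 120 N, or if a joint passes its speed limit or range.

## Working session

There is one attempt and no reset: what is moved stays moved. The work goes in short steps, Python scripts to look and compute and a tool call to move; the robot and the scene stay as the last step left them, time stands still between calls to the robot, and variables do not carry over. Pictures are saved under pics/ and viewed, about 8 in all and at most 12, crops included, and the job is handed in when it is done.

Besides the shell and the picture viewer there is one more tool, called after ">>>" as name(argument=value, ...), one argument or row to a line, values as JSON. send_rows: Moves the arm, as the interface text tells. Its arguments: {"type":"object","properties":{"motion":{"type":"array"},"claw":{"type":"number"},"squeeze":{"type":"number"}},"required":["motion"]}

```bash
ls; mkdir -p pics; python3 - <<'E'
from rig import observe,cams,env
import cv2,numpy as np
s=observe();print(s)
for n in("top","scene"):
    c=cams.capture(n);cv2.imwrite(f"pics/{n}0.png",c["image"][:,:,::-1]);np.save(f"{n}0.npy",c,allow_pickle=True)
    print(n,c["fov_y"],c["cx"],c["cy"],c["dist"],np.round(c["world_to_cam"],3).tolist())
E
```

```text
pics
{'clock': 0.0, 'joints': array([-1.34577719e+00,  1.16483650e-01,  1.44224923e+00,  1.19475632e-05,
        1.58399154e+00, -3.78427857e-02]), 'qvel': array([ 2.39785217e-03, -1.45505126e-03, -3.11299572e-04,  6.77611656e-05,
       -9.42379236e-04, -1.04533075e-03]), 'joint_torque': array([ 9.84655344e-04, -7.31996298e+01, -6.32478333e+01,  3.21570738e-06,
        6.50684306e-03,  2.58590802e-06]), 'ee_pos': array([ 0.17533911, -0.65172518,  0.30317366]), 'tcp_rot': array([ 1.01414505,  1.32303964, -1.01292684]), 'contact_force': array([-1.18536268, -0.1003356 , -0.16766463]), 'torque': array([ 0.00863078, -0.00758903, -0.05002523]), 'finger_gap': 0.99962568099928}
top 45.927911404366995 249.98841690422623 194.3600149975047 [-0.09083862  0.          0.          0.          0.        ] [[0.01, -1.0, 0.022, -0.002], [0.994, 0.013, 0.105, -0.517], [-0.105, 0.021, 0.994, -1.292], [0.0, 0.0, 0.0, 1.0]]
scene 54.57681623199143 256.21436480289333 184.650609998739 [-0.02510921  0.          0.          0.          0.        ] [[-0.683, -0.73, 0.014, 0.369], [0.327, -0.288, 0.9, -0.241], [-0.653, 0.619, 0.436, -0.798], [0.0, 0.0, 0.0, 1.0]]
```

```bash
python3 -c "
import cv2
cv2.imwrite('pics/a.png',cv2.resize(cv2.imread('pics/top0.png'),(800,600),interpolation=cv2.INTER_CUBIC))
cv2.imwrite('pics/b.png',cv2.resize(cv2.imread('pics/scene0.png'),(800,600),interpolation=cv2.INTER_CUBIC))"
```

```text
(no output)
```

View pics/a.png

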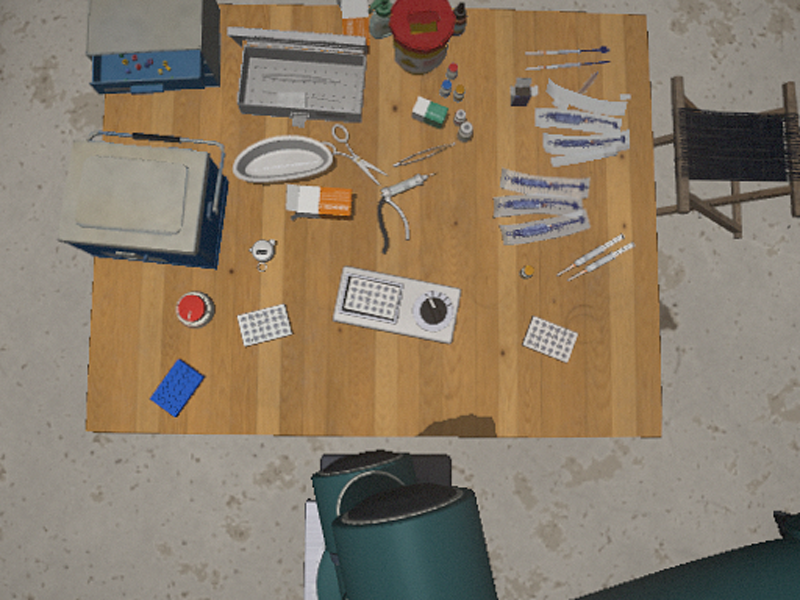

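View pics/b.png

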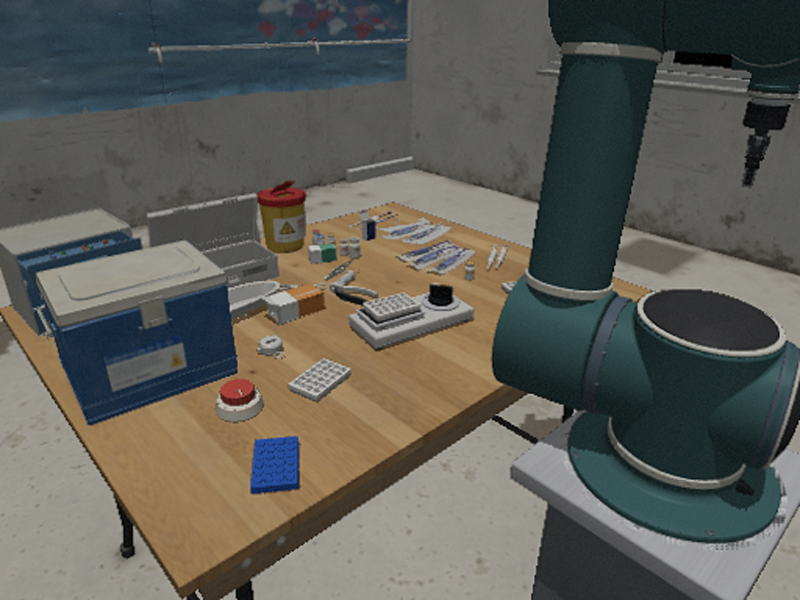

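The top view shows plate_1 at (264,325), plate_2 at (550,338), the shaker at (397,304) with the base plate at (373,298) and the dial at (433,311). The vial is at (526,270), the carton at (320,202), the tally at (263,250), and the blue decoy at (177,388). The scene view agrees. Next I'll measure by casting rays.

```bash
cat > h.py <<'E'
import numpy as np,cv2
def rays(c,px):
    f=c["image"].shape[0]/2/np.tan(np.radians(c["fov_y"])/2)
    K=np.array([[f,0,c["cx"]],[0,f,c["cy"]],[0,0,1]])
    u=cv2.undistortPoints(np.float64(px).reshape(-1,1,2),K,np.float64(c["dist"])).reshape(-1,2)
    d=np.c_[u[:,0],-u[:,1],-np.ones(len(u))]
    T=np.array(c["world_to_cam"]);R=T[:3,:3]
    return -R.T@T[:3,3],d@R
def onplane(c,px,z):
    o,d=rays(c,px);return o+d*((z-o[2])/d[:,2])[:,None]
def project(c,P):
    f=c["image"].shape[0]/2/np.tan(np.radians(c["fov_y"])/2)
    K=np.array([[f,0,c["cx"]],[0,f,c["cy"]],[0,0,1]])
    T=np.array(c["world_to_cam"]);q=np.atleast_2d(P)@T[:3,:3].T+T[:3,3]
    return cv2.projectPoints(q*[1,-1,-1],np.zeros(3),np.zeros(3),K,np.float64(c["dist"]))[0].reshape(-1,2)
def white(c,roi,lo,smax=60):
    hsv=cv2.cvtColor(c["image"],cv2.COLOR_RGB2HSV);m=((hsv[...,2]>=lo)&(hsv[...,1]<smax)).astype(np.uint8)
    k=np.zeros_like(m);x0,y0,x1,y1=roi;k[y0:y1,x0:x1]=m[y0:y1,x0:x1];return k
def blob(c,roi,z,lo,smax=60,close=0):
    m=white(c,roi,lo,smax)
    if close:m=cv2.morphologyEx(m,cv2.MORPH_CLOSE,np.ones((close,close),np.uint8))
    ct=max(cv2.findContours(m,cv2.RETR_EXTERNAL,cv2.CHAIN_APPROX_NONE)[0],key=cv2.contourArea)
    P=onplane(c,ct.reshape(-1,2),z)
    (x,y),(w,h),a=cv2.minAreaRect((P[:,:2]*1000).astype(np.float32))
    if w>h:a+=90   # a: direction of short side (x axis of plate)
    a=(a+90)%180-90
    return np.round([x,y,min(w,h),max(w,h),a],1)
E
python3 - <<'E'
from h import *
c=np.load("top0.npy",allow_pickle=True).item()
for lo in(110,140,170):
  for n,roi,z,cl in(("p1",(145,185,195,230),.015,0),("p2",(325,195,378,240),.015,0),("sh",(205,165,300,225),.030,0),("base",(220,172,258,206),.060,0)):
    try:print(lo,n,blob(c,roi,z,lo,close=cl))
    except Exception as e:print(lo,n,e)
im=c["image"][160:232,200:304,::-1];a=cv2.resize(im,None,fx=7,fy=7,interpolation=cv2.INTER_CUBIC);cv2.imwrite("pics/c.png",a)
print(np.round(onplane(c,[[336.6,173]],.04),3))
E
```

```text
110 p1 [477.  241.2  60.   91.2  14.9]
110 p2 [ 456.2 -297.1   59.8   91.6  -21. ]
110 sh [516.4  -6.5 105.5 225.4 -10.6]
110 base [530.4  37.9  94.4 105.5   0.7]
140 p1 [477.1 241.6  59.6  90.2  15.4]
140 p2 [ 456.1 -297.5   59.8   91.   -21. ]
140 sh [517.4  -5.6 102.7 223.4 -10.6]
140 base [531.7  37.8  81.2 120.9 -10. ]
170 p1 [476.9 241.4  58.6  90.1  15.8]
170 p2 [ 456.  -297.9   57.6   90.3  -21.1]
170 sh [517.2  -6.4 100.3 220.  -10.3]
170 base [534.2  42.9  75.2 110.7 -10.7]
[[ 0.582 -0.248  0.04 ]]
```

View pics/c.png

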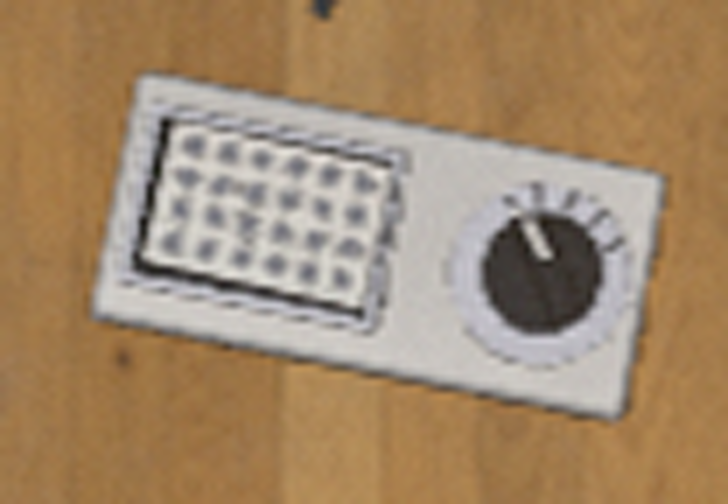

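The crop shows the base plate's corner wells at about TL(195,145), TR(365,182), BR(342,279) and BL(172,242). The dial axis is near (540,270) and the pointer is at the first mark (rest).

```bash
cat >> h.py <<'E'
from scipy.spatial.transform import Rotation as Ro
def plan(xyz,yaw,s=None):
    "tool pointing down at xyz (mm), jaw axis z at yaw deg: shift in tool axes (mm) after the turn, roll deg, and jaw yaw now"
    from rig import observe
    s=s or observe();R=Ro.from_rotvec(s["tcp_rot"]).as_matrix();p=np.array(s["ee_pos"])*1000
    Z=R[:,2];now=np.degrees(np.arctan2(Z[1],Z[0]))
    d=(yaw-now+180)%360-180          # world ccw
    roll=-d                           # tool x is down
    R2=R@Ro.from_euler("x",roll,degrees=True).as_matrix()
    print("t",round(s["clock"],2),"tcp",np.round(p,1),"jaw",round(now,1),"tilt",np.round(R[:,0],3),"gap",round(s["finger_gap"],3),"F",np.round(s["contact_force"],1),"j6",round(s["joints"][5],2))
    print(" shift: now-axes",np.round((np.array(xyz)-p)@R,1)," roll",round(roll,1)," after-turn axes",np.round((np.array(xyz)-p)@R2,1))
E
python3 - <<'E'
from h import *
c=np.load("top0.npy",allow_pickle=True).item()
w=np.array([[195,145],[365,182],[342,279],[172,242]])/7+[200,160]-.43
P=onplane(c,w,.060)*1000;print("base",P.mean(0));d=(P[1]+P[2]-P[0]-P[3]);e=P[0]+P[1]-P[2]-P[3]
print("ang y",np.degrees(np.arctan2(-d[1],-d[0]))-90,"ang x",np.degrees(np.arctan2(e[1],e[0])))
print("dial",onplane(c,[[540/7+200-.4,270/7+160-.4]],.06)*1000)
# sub-pixel quad of base from darkness threshold
plan([456,-297.3,200],-21);plan([456,-297.3,200],159)
E
```

```text
base [526.41059237  39.39253995  60.        ]
ang y -11.620217337043357 ang x -12.496648931273478
dial [[504.02305501 -71.15574707  60.        ]]
t 0.1 tcp [ 175.3 -651.7  303.2] jaw -74.9 tilt [-0.     0.001 -1.   ] gap 1.002 F [0.4 0.2 0.8] j6 -0.04
 shift: now-axes [ 103.5  363.1 -269.2]  roll -53.9  after-turn axes [103.5 431.4 135.1]
t 0.1 tcp [ 175.3 -651.7  303.2] jaw -74.9 tilt [-0.     0.001 -1.   ] gap 1.002 F [0.4 0.2 0.8] j6 -0.04
 shift: now-axes [ 103.5  363.1 -269.2]  roll 126.1  after-turn axes [ 103.5 -431.4 -135.1]
```

>>> send_rows(
  motion=[
    [[0,0,0],-7.7],
    [[0,0,0],-7.7],
    [[0,0,0],-7.7],
    [[0,0,0],-7.7],
    [[0,0,0],-7.7],
    [[0,0,0],-7.7],
    [[0,0,0],-7.7],
  ],
  claw=1,
)

```text
clock: 0.8
ee_pos: [0.1752, -0.6512, 0.2999]
tcp_rot: [0.266, 1.557, -0.257]
contact_force: [-0.4, 0.1, 0.1]
finger_gap: 0.999
```

>>> send_rows(
  motion=[
    [[5,43,13.5],0],
    [[5,43,13.5],0],
    [[5,43,13.5],0],
    [[5,43,13.5],0],
    [[5,43,13.5],0],
    [[5,43,13.5],0],
    [[10,43,13.5],0],
    [[10,43,13.5],0],
    [[10,43,13.5],0],
    [[0,43,13.5],0],
  ],
)

```text
clock: 1.8
ee_pos: [0.4458, -0.2761, 0.2356]
tcp_rot: [0.269, 1.56, -0.255]
contact_force: [0.5, -0.6, 0.4]
finger_gap: 0.997
```

```bash
python3 -c "
from h import *
plan([456,-297.3,120],-21)"
```

```text
t 1.8 tcp [ 445.8 -276.1  235.6] jaw -19.1 tilt [-0.004  0.01  -1.   ] gap 0.997 F [ 0.5 -0.6  0.4] j6 -0.27
 shift: now-axes [115.3 -17.6  17.4]  roll 1.9  after-turn axes [115.3 -17.   17.9]
```

>>> send_rows(
  motion=[
    [[28,-6,6],1.9],
    [[28,-6,6],0],
    [[28,-5,6],0],
    [[28,0,0],0],
    [[0,0,0],0],
  ],
)

```text
clock: 2.3
ee_pos: [0.4603, -0.2913, 0.1195]
tcp_rot: [0.289, 1.557, -0.274]
contact_force: [0.2, -0.1, -0.3]
finger_gap: 1.004
```

```bash
python3 -c "
from h import *
plan([456,-297.3,75],-21)"
```

```text
t 2.3 tcp [ 460.3 -291.3  119.5] jaw -20.6 tilt [-0.003  0.01  -1.   ] gap 1.004 F [ 0.2 -0.1 -0.3] j6 -0.26
 shift: now-axes [44.5 -7.5 -1.6]  roll 0.4  after-turn axes [44.5 -7.5 -1.6]
```

>>> send_rows(
  motion=[
    [[0,-7,-1.5],0.4],
    [[15,-1,0],0],
    [[15,0,0],0],
    [[12,0,0],0],
    [[0,0,0],0],
  ],
)

```text
clock: 2.8
ee_pos: [0.4562, -0.2994, 0.078]
tcp_rot: [0.294, 1.553, -0.282]
contact_force: [-0.1, -0.3, -0.5]
finger_gap: 1.0
```

```bash
python3 - <<'E'
from h import *
plan([456,-297.3,72],-21)
from rig import cams
c=cams.capture("scene");p=project(c,[.456,-.297,.02])[0];print(p)
x,y=p.astype(int);im=c["image"][max(0,y-90):y+50,max(0,x-110):x+60,::-1];cv2.imwrite("pics/d.png",cv2.resize(im,None,fx=4,fy=4,interpolation=cv2.INTER_CUBIC))
E
```

```text
t 2.8 tcp [ 456.2 -299.4   78. ] jaw -21.0 tilt [ 0.     0.008 -1.   ] gap 1.0 F [-0.1 -0.3 -0.5] j6 -0.27
 shift: now-axes [ 6.   1.8 -0.9]  roll -0.0  after-turn axes [ 6.   1.8 -0.9]
[336.5105048  181.26106823]
```

View pics/d.png

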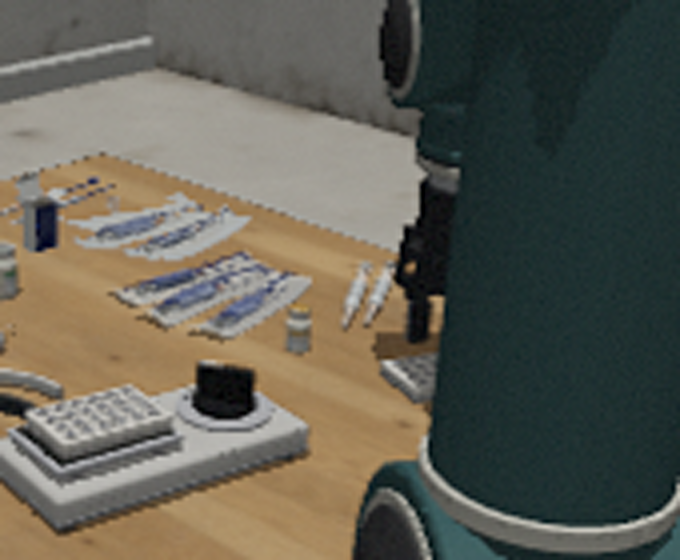

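The arm hides most of plate_2. The far finger, at about (418,335), stands beside the plate's far edge and is still above the table. I'll go down and close gently.

>>> send_rows(
  motion=[
    [[6,2,-1],0],
    [[0,0,0],0],
    [[0,0,0],0],
  ],
)

```text
clock: 3.15
ee_pos: [0.4568, -0.2972, 0.0734]
tcp_rot: [0.293, 1.551, -0.282]
contact_force: [-1.0, -0.7, 0.2]
finger_gap: 1.0
```

>>> send_rows(
  motion=[
    [[0,0,0],0],
    [[0,0,0],0],
    [[0,0,0],0],
    [[0,0,0],0],
    [[0,0,0],0],
    [[0,0,0],0],
  ],
  claw=0,
  squeeze=40,
)

```text
clock: 3.75
ee_pos: [0.4572, -0.2974, 0.0745]
tcp_rot: [0.292, 1.549, -0.283]
contact_force: [-0.1, 0.2, -0.9]
finger_gap: 0.685
```

>>> send_rows(
  motion=[
    [[-15,0,0],0],
    [[-40,0,0],0],
    [[-40,0,0],0],
    [[-40,0,0],0],
    [[0,0,0],0],
  ],
)

```text
clock: 4.25
ee_pos: [0.456, -0.2977, 0.2177]
tcp_rot: [0.293, 1.551, -0.282]
contact_force: [-0.1, -0.0, -1.9]
finger_gap: 0.691
```

```bash
python3 - <<'E'
from h import *
plan([526.4,39.4,200],-12)
from rig import cams
c=cams.capture("top");np.save("top1.npy",c,allow_pickle=True)
a=c["image"][160:250,300:400,::-1];cv2.imwrite("pics/e.png",cv2.resize(a,None,fx=6,fy=6,interpolation=cv2.INTER_CUBIC))
E
```

```text
t 4.25 tcp [ 456.  -297.7  217.7] jaw -21.0 tilt [ 0.002  0.006 -1.   ] gap 0.691 F [-0.1 -0.  -1.9] j6 -0.26
 shift: now-axes [ 20.1 339.8 -55.1]  roll -9.0  after-turn axes [ 20.1 344.3  -1.2]
```

View pics/e.png

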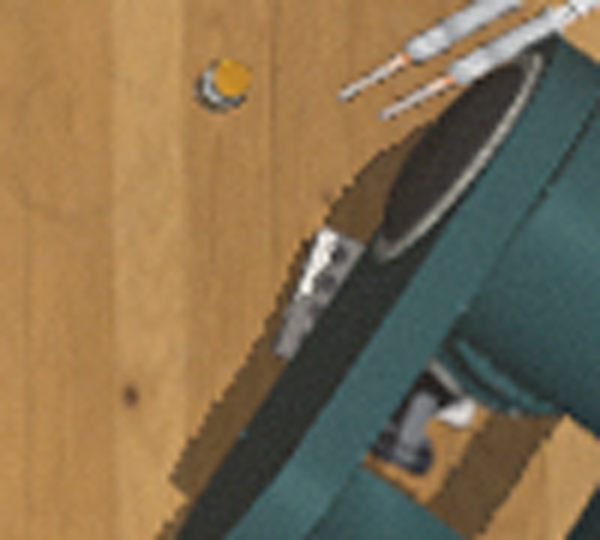

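The plate is held: a sliver of it shows at (315,290) under the wrist, and the force is about 1–2 N down. I'll carry it over the platform.

>>> send_rows(
  motion=[
    [[0,0,0],-4.5],
    [[0,0,0],-4.5],
    [[0,38,0],0],
    [[0,38,0],0],
    [[0,38,0],0],
    [[0,38,0],0],
    [[0,38,0],0],
    [[0,38,0],0],
    [[0,38,0],0],
    [[0,38,0],0],
  ],
)

```text
clock: 5.3
ee_pos: [0.5148, 0.0084, 0.2125]
tcp_rot: [0.172, 1.574, -0.158]
contact_force: [1.6, -0.7, -0.6]
finger_gap: 0.685
```

>>> send_rows(
  motion=[
    [[0,20,0],0],
    [[0,15,0],0],
    [[0,0,0],0],
    [[0,0,0],0],
  ],
)

```text
clock: 5.7
ee_pos: [0.5211, 0.0484, 0.2101]
tcp_rot: [0.168, 1.579, -0.153]
contact_force: [0.6, -0.2, -0.2]
finger_gap: 0.687
```

```bash
python3 -c "
from h import *
plan([526.4,39.4,155],-12)"
```

```text
t 5.7 tcp [521.1  48.4 210.1] jaw -11.7 tilt [-0.013  0.011 -1.   ] gap 0.687 F [ 0.6 -0.2 -0.2] j6 0.24
 shift: now-axes [54.9 -8.1  7.8]  roll 0.3  after-turn axes [54.9 -8.1  7.9]
```

>>> send_rows(
  motion=[
    [[0,-8,8],0.3],
    [[20,0,0],0],
    [[20,0,0],0],
    [[14,0,0],0],
    [[0,0,0],0],
    [[0,0,0],0],
  ],
)

```text
clock: 6.3
ee_pos: [0.5275, 0.033, 0.1542]
tcp_rot: [0.176, 1.578, -0.163]
contact_force: [0.6, 0.8, 0.3]
finger_gap: 0.689
```

```bash
python3 - <<'E'
from h import *
plan([526.4,39.4,135],-12)
from rig import cams
A=[]
for n in("top","scene"):
    c=cams.capture(n);x,y=project(c,[.526,.039,.07])[0].astype(int)
    A.append(cv2.resize(c["image"][y-45:y+45,x-65:x+65,::-1],None,fx=5,fy=5,interpolation=cv2.INTER_CUBIC)); print(n,x,y)
    np.save(n+"2.npy",c,allow_pickle=True)
cv2.imwrite("pics/f.png",cv2.resize(np.vstack(A),None,fx=.66,fy=.66))
E
```

```text
t 6.3 tcp [527.5  33.  154.2] jaw -12.3 tilt [-0.013  0.009 -1.   ] gap 0.689 F [0.6 0.8 0.3] j6 0.22
 shift: now-axes [19.3  5.9 -2.2]  roll -0.3  after-turn axes [19.3  5.9 -2.2]
top 238 189
scene 250 190
```

View pics/f.png

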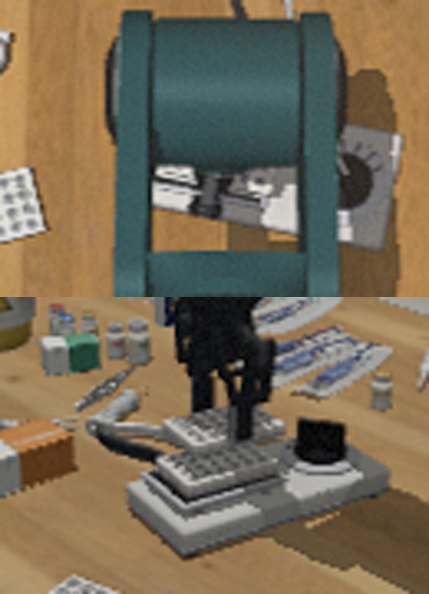

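The held plate hovers level about 20 mm above the base plate, a few mm too far right, as the TCP reading says. I'll correct that before lowering.

>>> send_rows(
  motion=[
    [[0,5.5,-1],0],
    [[0,0,0],0],
    [[0,0,0],0],
  ],
)

```text
clock: 6.7
ee_pos: [0.5284, 0.0394, 0.1566]
tcp_rot: [0.176, 1.575, -0.162]
contact_force: [0.3, -0.1, -1.3]
finger_gap: 0.685
```

```bash
python3 -c "
from h import *
plan([527.3,38.8,135],-12)"
```

```text
t 6.7 tcp [528.4  39.4 156.6] jaw -12.3 tilt [-0.01  0.01 -1.  ] gap 0.685 F [ 0.3 -0.1 -1.3] j6 0.23
 shift: now-axes [21.6 -1.  -0.7]  roll -0.3  after-turn axes [21.6 -1.  -0.7]
```

>>> send_rows(
  motion=[
    [[7,-0.5,-0.5],0.3],
    [[7,0,0],0],
    [[5,0,0],0],
    [[0,0,0],0],
    [[0,0,0],0],
  ],
)

```text
clock: 7.2
ee_pos: [0.5274, 0.0394, 0.1356]
tcp_rot: [0.179, 1.575, -0.166]
contact_force: [-0.6, -0.7, -0.6]
finger_gap: 0.688
```

```bash
python3 -c "
from h import *
plan([527.3,38.8,134.5],-12)"
```

```text
t 7.2 tcp [527.4  39.4 135.6] jaw -12.6 tilt [-0.01   0.009 -1.   ] gap 0.688 F [-0.6 -0.7 -0.6] j6 0.24
 shift: now-axes [ 1.1 -0.6  0. ]  roll -0.6  after-turn axes [ 1.1 -0.6  0. ]
```

Before letting go I'll lower until there's contact.

>>> send_rows(
  motion=[
    [[1,0,0],0],
    [[0,0,0],0],
    [[0,0,0],0],
  ],
)

```text
clock: 7.5
ee_pos: [0.5276, 0.0394, 0.1349]
tcp_rot: [0.18, 1.575, -0.166]
contact_force: [0.3, 0.8, -0.8]
finger_gap: 0.685
```

>>> send_rows(
  motion=[
    [[1,0,0],0],
    [[0,0,0],0],
    [[0,0,0],0],
  ],
)

```text
clock: 7.8
ee_pos: [0.5279, 0.0394, 0.1348]
tcp_rot: [0.18, 1.573, -0.166]
contact_force: [-0.1, -0.2, -1.3]
finger_gap: 0.69
```

>>> send_rows(
  motion=[
    [[1.5,0,0],0],
    [[0,0,0],0],
    [[0,0,0],0],
  ],
)

```text
clock: 8.1
ee_pos: [0.5283, 0.0394, 0.1347]
tcp_rot: [0.18, 1.572, -0.166]
contact_force: [-0.5, -0.4, 0.4]
finger_gap: 0.683
```

>>> send_rows(
  motion=[
    [[0,0,0],0],
    [[0,0,0],0],
    [[0,0,0],0],
    [[0,0,0],0],
    [[-5,0,0],0],
    [[-40,0,0],0],
    [[-45,0,0],0],
  ],
  claw=1,
)

```text
clock: 8.8
ee_pos: [0.5269, 0.0385, 0.2208]
tcp_rot: [0.179, 1.583, -0.167]
contact_force: [0.9, 0.2, 0.7]
finger_gap: 1.001
```

```bash
python3 -c "
from h import *
plan([477,241.4,200],15.2)"
```

```text
t 8.8 tcp [526.9  38.5 220.8] jaw -12.6 tilt [-0.018  0.009 -1.   ] gap 1.001 F [0.9 0.2 0.7] j6 0.24
 shift: now-axes [ 23.5 187.1 -92.5]  roll -27.8  after-turn axes [ 23.5 208.6   5.4]
```

>>> send_rows(
  motion=[
    [[0,0,0],-7],
    [[0,0,0],-7],
    [[0,0,0],-7],
    [[0,0,0],-6.8],
    [[0,41,1],0],
    [[0,41,1],0],
    [[5,41,1],0],
    [[5,41,1],0],
    [[5,41,1],0],
    [[5,0,0],0],
  ],
)

```text
clock: 9.8
ee_pos: [0.4741, 0.2427, 0.2158]
tcp_rot: [-0.214, 1.56, 0.231]
contact_force: [-0.7, -0.3, -0.1]
finger_gap: 0.996
```

>>> send_rows(
  motion=[
    [[0,0,0],0],
    [[0,0,0],0],
  ],
)

```text
clock: 10.0
ee_pos: [0.4737, 0.243, 0.2157]
tcp_rot: [-0.216, 1.56, 0.233]
contact_force: [-0.2, -0.1, -0.3]
finger_gap: 0.998
```

```bash
python3 - <<'E'
from h import *
plan([477,241.4,120],15.2)
from rig import cams
c=cams.capture("top");np.save("top3.npy",c,allow_pickle=True)
for lo in(110,140):print(blob(c,(145,185,195,230),.015,lo))
a=c["image"][150:240,130:310,::-1];cv2.imwrite("pics/g.png",cv2.resize(a,None,fx=4.4,fy=4.4,interpolation=cv2.INTER_CUBIC))
E
```

```text
t 10.0 tcp [473.7 243.  215.7] jaw 16.4 tilt [-0.003  0.01  -1.   ] gap 0.998 F [-0.2 -0.1 -0.3] j6 0.13
 shift: now-axes [95.7 -3.5  2.7]  roll 1.2  after-turn axes [95.7 -3.4  2.7]
[487.7 203.2  10.7  57.3 -74.5]
[458.4 248.7   8.3  28.9 -70. ]
```

View pics/g.png

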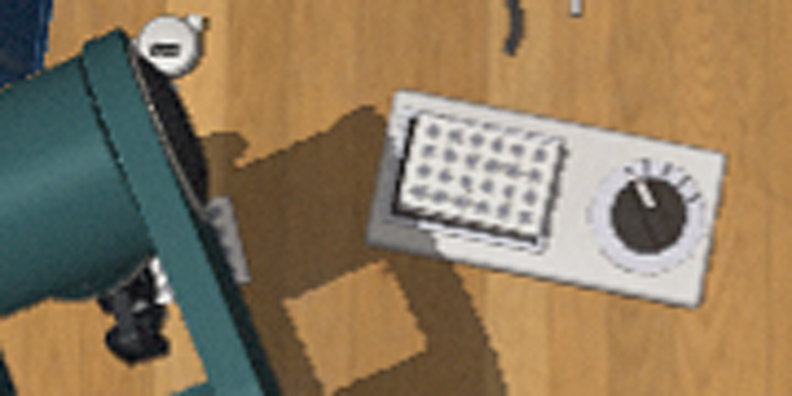

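plate_2 lies on the base plate. Its corner wells are at about (434,130), (543,154), (525,218) and (416,192) in the crop. I'll measure it against the base and go on to plate_1.

```bash
cat >> h.py <<'E'
def wells(c,ctr,z,r=27):
    "wells as dark spots near pixel ctr, upsampled; rect of the outer wells on plane z"
    x,y=map(int,ctr);s=8
    g=cv2.cvtColor(c["image"],cv2.COLOR_RGB2GRAY)[y-r:y+r,x-r:x+r];g=cv2.resize(g,None,fx=s,fy=s,interpolation=cv2.INTER_CUBIC)
    bh=cv2.morphologyEx(g,cv2.MORPH_BLACKHAT,cv2.getStructuringElement(cv2.MORPH_ELLIPSE,(41,41)))
    m=(bh>25).astype(np.uint8);n,_,st,ce=cv2.connectedComponentsWithStats(m)
    k=[ce[i] for i in range(1,n) if 120<st[i,4]<1300 and max(st[i,2],st[i,3])<45]
    px=(np.array(k)+.5)/s-.5+[x-r,y-r]
    return px,onplane(c,px,z)*1000
E
python3 - <<'E'
from h import *
for n,z,w in(("top0.npy",.060,np.array([[195,145],[365,182],[342,279],[172,242]])/7+[200,160]-.43),("top3.npy",.075,np.array([[434,130],[543,154],[525,218],[416,192]])/4.4+[130,150]-.4)):
    c=np.load(n,allow_pickle=True).item();P=onplane(c,w,z)*1000;print(n,P.mean(0)); print(w.mean(0))
    px,Q=wells(c,w.mean(0),z);d=np.hypot(*(Q[:,:2]-P.mean(0)[:2]).T);Q=Q[d<45]
    print(len(Q),Q.mean(0),cv2.minAreaRect(Q[:,:2].astype(np.float32)))
E
```

```text
top0.npy [526.41059237  39.39253995  60.        ]
[237.92714286 189.85571429]
19 [522.20986299  32.29490262  60.        ] ((516.771728515625, 40.94580078125), (70.27840423583984, 60.17002868652344), 79.20931243896484)
top3.npy [527.03438808  37.51326472  75.        ]
[238.57727273 189.03181818]
19 [532.46361152  36.5221882   75.        ] ((521.902099609375, 38.62202453613281), (70.1749267578125, 73.90730285644531), 78.5787124633789)
```

>>> send_rows(
  motion=[
    [[25,-3.5,3],1.2],
    [[25,0,0],0],
    [[25,0,0],0],
    [[18,0,0],0],
    [[0,0,0],0],
    [[0,0,0],0],
  ],
)

```text
clock: 10.65
ee_pos: [0.4811, 0.2357, 0.1234]
tcp_rot: [-0.191, 1.558, 0.209]
contact_force: [-0.1, 0.3, 0.5]
finger_gap: 0.997
```

```bash
python3 -c "
from h import *
plan([477,241.2,74],15.2)"
```

```text
t 10.65 tcp [481.1 235.7 123.4] jaw 14.6 tilt [ 0.002  0.012 -1.   ] gap 0.997 F [-0.1  0.3  0.5] j6 0.15
 shift: now-axes [49.5  5.8 -2.9]  roll -0.6  after-turn axes [49.5  5.9 -2.8]
```

>>> send_rows(
  motion=[
    [[0,5,-3],-0.5],
    [[0,0,0],0],
    [[15,0,0],0],
    [[10,0,0],0],
    [[0,0,0],0],
    [[0,0,0],0],
  ],
)

```text
clock: 11.25
ee_pos: [0.4779, 0.2403, 0.0997]
tcp_rot: [-0.197, 1.553, 0.216]
contact_force: [-0.1, 0.1, 0.4]
finger_gap: 1.001
```

```bash
python3 -c "
from h import *
plan([477,240.7,74],15.2)"
```

```text
t 11.25 tcp [477.9 240.3  99.7] jaw 15.1 tilt [ 0.006  0.013 -1.   ] gap 1.001 F [-0.1  0.1  0.4] j6 0.15
 shift: now-axes [25.7  0.3 -1. ]  roll -0.1  after-turn axes [25.7  0.3 -1. ]
```

>>> send_rows(
  motion=[
    [[10,0,-0.5],0],
    [[10,0,0],0],
    [[5,0,0],0],
    [[0,0,0],0],
    [[0,0,0],0],
  ],
)

```text
clock: 11.75
ee_pos: [0.4774, 0.2405, 0.072]
tcp_rot: [-0.197, 1.554, 0.216]
contact_force: [-0.9, 0.9, 0.9]
finger_gap: 1.003
```

```bash
python3 -c "
from h import *
plan([477,240.7,74],15.2)"
```

```text
t 11.75 tcp [477.4 240.5  72. ] jaw 15.1 tilt [ 0.005  0.013 -1.   ] gap 1.003 F [-0.9  0.9  0.9] j6 0.15
 shift: now-axes [-2.   0.3 -0.3]  roll -0.1  after-turn axes [-2.   0.3 -0.3]
```

>>> send_rows(
  motion=[
    [[-2,0,0],0],
    [[0,0,0],0],
    [[0,0,0],0],
    [[0,0,0],0],
    [[0,0,0],0],
    [[0,0,0],0],
    [[0,0,0],0],
  ],
  claw=0,
  squeeze=40,
)

```text
clock: 12.45
ee_pos: [0.4778, 0.2406, 0.0754]
tcp_rot: [-0.197, 1.553, 0.216]
contact_force: [0.6, -0.1, -0.9]
finger_gap: 0.687
```

>>> send_rows(
  motion=[
    [[-20,0,0],0],
    [[-40,0,0],0],
    [[-40,0,0],0],
    [[-40,0,0],0],
    [[0,0,0],0],
    [[0,0,0],0],
  ],
)

```text
clock: 13.05
ee_pos: [0.4759, 0.2383, 0.219]
tcp_rot: [-0.198, 1.556, 0.216]
contact_force: [0.4, 0.0, -1.8]
finger_gap: 0.687
```

```bash
python3 -c "
from h import *
plan([527.5,39,190],-12.2)"
```

```text
t 13.05 tcp [475.9 238.3 219. ] jaw 15.1 tilt [ 0.003  0.012 -1.   ] gap 0.687 F [ 0.4  0.  -1.8] j6 0.15
 shift: now-axes [  26.7 -206.1   -2.3]  roll 27.3  after-turn axes [  26.7 -184.2   92.5]
```

>>> send_rows(
  motion=[
    [[0,0,0],6.8],
    [[0,0,0],6.8],
    [[0,0,0],6.8],
    [[0,0,0],6.8],
    [[0,-31,15],0],
    [[0,-31,15],0],
    [[0,-31,15],0],
    [[0,-31,15],0],
    [[0,-31,15],0],
    [[0,-20,10],0],
  ],
)

```text
clock: 14.05
ee_pos: [0.5166, 0.0437, 0.2035]
tcp_rot: [0.185, 1.576, -0.173]
contact_force: [0.8, 0.3, -0.1]
finger_gap: 0.693
```

>>> send_rows(
  motion=[
    [[0,0,0],0],
    [[0,0,0],0],
    [[0,0,0],0],
  ],
)

```text
clock: 14.35
ee_pos: [0.5162, 0.0417, 0.2]
tcp_rot: [0.187, 1.58, -0.177]
contact_force: [0.2, 0.1, -0.7]
finger_gap: 0.687
```

```bash
python3 -c "
from h import *
plan([527.3,38.8,175],-12.2)"
```

```text
t 14.35 tcp [516.2  41.7 200. ] jaw -13.2 tilt [-0.016  0.009 -1.   ] gap 0.687 F [ 0.2  0.1 -0.7] j6 0.26
 shift: now-axes [24.8 -0.4 11.9]  roll -1.0  after-turn axes [24.8 -0.6 11.9]
```

>>> send_rows(
  motion=[
    [[8,0,11.5],-0.8],
    [[8,0,0],0],
    [[0,0,0],0],
    [[0,0,0],0],
  ],
)

```text
clock: 14.75
ee_pos: [0.5261, 0.0421, 0.1822]
tcp_rot: [0.174, 1.583, -0.163]
contact_force: [0.7, 0.4, -0.8]
finger_gap: 0.69
```

```bash
python3 -c "
from h import *
plan([527.5,38.8,150],-12.2)"
```

```text
t 14.75 tcp [526.1  42.1 182.2] jaw -12.3 tilt [-0.018  0.009 -1.   ] gap 0.69 F [ 0.7  0.4 -0.8] j6 0.24
 shift: now-axes [32.1 -3.1  2.6]  roll -0.1  after-turn axes [32.1 -3.1  2.6]
```

>>> send_rows(
  motion=[
    [[8,-3,2],0],
    [[8,0,0],0],
    [[8,0,0],0],
    [[0,0,0],0],
    [[0,0,0],0],
  ],
)

```text
clock: 15.25
ee_pos: [0.5264, 0.0393, 0.1562]
tcp_rot: [0.174, 1.583, -0.163]
contact_force: [-0.5, -0.3, -1.3]
finger_gap: 0.687
```

```bash
python3 -c "
from h import *
plan([527.5,38.8,150],-12.2)"
```

```text
t 15.25 tcp [526.4  39.3 156.2] jaw -12.2 tilt [-0.017  0.009 -1.   ] gap 0.687 F [-0.5 -0.3 -1.3] j6 0.23
 shift: now-axes [ 6.2 -0.3  1.3]  roll -0.0  after-turn axes [ 6.2 -0.3  1.3]
```

>>> send_rows(
  motion=[
    [[3,0,1],0],
    [[2,0,0],0],
    [[0,0,0],0],
    [[0,0,0],0],
  ],
)

```text
clock: 15.65
ee_pos: [0.5276, 0.039, 0.1513]
tcp_rot: [0.174, 1.582, -0.163]
contact_force: [0.0, -0.3, -1.2]
finger_gap: 0.685
```

>>> send_rows(
  motion=[
    [[1,0,0],0],
    [[0,0,0],0],
    [[0,0,0],0],
  ],
)

```text
clock: 15.95
ee_pos: [0.5279, 0.039, 0.1509]
tcp_rot: [0.174, 1.581, -0.163]
contact_force: [-0.1, -0.5, -0.6]
finger_gap: 0.682
```

>>> send_rows(
  motion=[
    [[0.5,0,0],0],
    [[0,0,0],0],
    [[0,0,0],0],
  ],
)

```text
clock: 16.25
ee_pos: [0.528, 0.039, 0.1507]
tcp_rot: [0.174, 1.58, -0.163]
contact_force: [-0.3, -1.4, 1.3]
finger_gap: 0.687
```

>>> send_rows(
  motion=[
    [[0,0,0],0],
    [[0,0,0],0],
    [[0,0,0],0],
    [[0,0,0],0],
    [[-5,0,0],0],
    [[-40,0,0],0],
    [[-40,0,0],0],
    [[0,-50,0],0],
    [[0,-50,0],0],
    [[0,-50,0],0],
  ],
  claw=1,
)

```text
clock: 17.25
ee_pos: [0.4975, -0.1071, 0.2401]
tcp_rot: [0.167, 1.58, -0.156]
contact_force: [0.5, -0.7, -0.8]
finger_gap: 1.002
```

>>> send_rows(
  motion=[
    [[0,-50,0],0],
    [[0,-40,0],7.5],
    [[0,0,0],7.5],
    [[0,0,0],7.5],
    [[0,0,0],7.5],
    [[0,0,0],7.5],
    [[0,0,0],7.5],
    [[0,0,0],7.5],
    [[0,0,0],0],
  ],
  claw=0.45,
)

```text
clock: 18.15
ee_pos: [0.4759, -0.204, 0.2441]
tcp_rot: [0.906, 1.387, -0.908]
contact_force: [-0.6, -0.6, 0.1]
finger_gap: 0.443
```

```bash
python3 - <<'E'
from h import *
plan([504,-72,140],-66.2)
from rig import cams
A=[]
for n,h in(("top",.07),("scene",.06)):
    c=cams.capture(n);x,y=project(c,[.515,-.01,h])[0].astype(int);print(n,x-60,y-40)
    A.append(cv2.resize(c["image"][y-40:y+40,x-60:x+60,::-1],None,fx=6,fy=6,interpolation=cv2.INTER_CUBIC));np.save(n+"4.npy",c,allow_pickle=True)
cv2.imwrite("pics/h1.png",A[0]);cv2.imwrite("pics/h2.png",A[1])
E
```

```text
t 18.15 tcp [ 475.9 -204.   244.1] jaw -66.8 tilt [-0.011  0.006 -1.   ] gap 0.443 F [-0.6 -0.6  0.1] j6 0.71
 shift: now-axes [ 104.6   78.8 -109.2]  roll -0.6  after-turn axes [ 104.6   79.8 -108.4]
top 195 153
scene 204 149
```

View pics/h1.png

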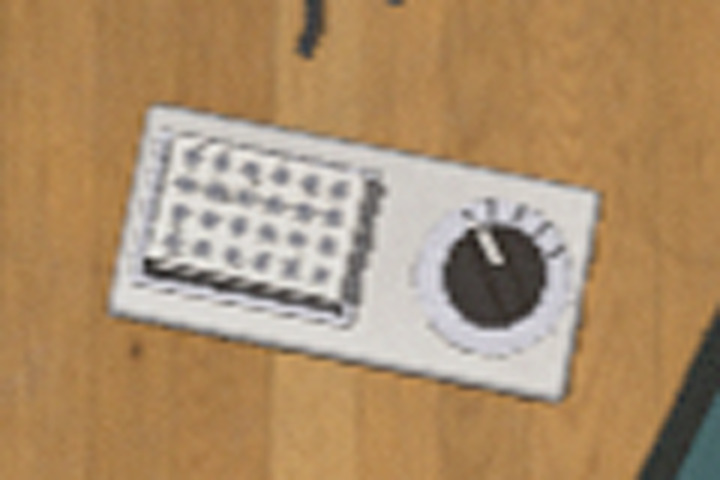

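View pics/h2.png

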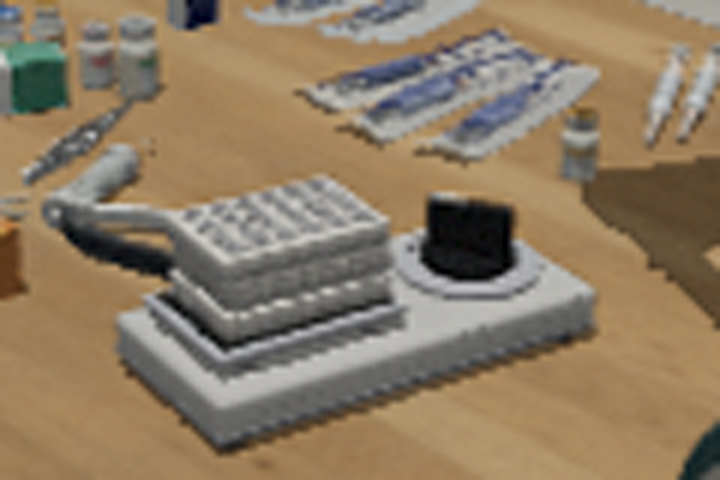

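The top view shows the pile at (256,215) and the dial pointer at rest. The scene view shows three flat layers, with the base edge stepping out slightly along the lower front side at about (232,325). I'll put a number on that from the corners.

```bash
python3 - <<'E'
from h import *
c=np.load("scene4.npy",allow_pickle=True).item();t=np.load("top4.npy",allow_pickle=True).item()
f=lambda p,o:(np.array(p,float)+.5)/6-.5+o
P=onplane(c,f([[178,228],[225,272],[388,222],[320,178]],[204,149]),.090)*1000;print("top plate scene corners",P.mean(0).round(1),P[:,:2].round(1).tolist())
w=onplane(t,f([[192,155],[340,188],[322,275],[172,242]],[195,153]),.090)*1000;print("top plate wells",w.mean(0).round(1))
r=np.radians(-12);ex=np.array([np.cos(r),np.sin(r)]);ey=np.array([-ex[1],ex[0]])
for nm,ctr,z in(("base",(526.4,39.4),.060),("mid",(526.8,39.4),.075),("topp",(526.8,39.4),.090)):
    q=np.array([np.r_[(np.array(ctr)+sx*30*ex+sy*46*ey)/1000,z] for sx,sy in((1,1),(-1,1),(-1,-1))])
    print(nm,((project(c,q)-[204,149]+.5)*6-.5).round(0).tolist())
# vertical brightness profile through the front face at several columns
g=cv2.resize(cv2.cvtColor(c["image"],cv2.COLOR_RGB2GRAY)[149:229,204:324],None,fx=6,fy=6,interpolation=cv2.INTER_CUBIC)
for x in(260,300,340):print(x,g[220:370:6,x].tolist())
E
```

```text
top plate scene corners [519.   45.5  90. ] [[547.6, 84.6], [498.2, 97.8], [485.9, 4.8], [544.2, -5.0]]
top plate wells [526.9  40.9  90. ]
base [[166.0, 267.0], [225.0, 318.0], [390.0, 274.0]]
mid [[165.0, 239.0], [224.0, 289.0], [390.0, 246.0]]
topp [[164.0, 212.0], [224.0, 261.0], [391.0, 218.0]]
260 [149, 168, 149, 128, 126, 178, 141, 107, 88, 82, 111, 102, 97, 80, 127, 194, 115, 101, 82, 52, 79, 175, 104, 84, 103]
300 [140, 158, 161, 194, 178, 113, 97, 84, 106, 105, 98, 83, 102, 128, 108, 105, 85, 52, 64, 182, 106, 86, 104, 120, 196]
340 [139, 149, 189, 114, 98, 81, 109, 131, 104, 85, 83, 120, 130, 107, 81, 61, 80, 183, 101, 80, 107, 126, 191, 185, 180]
```

```bash
python3 - <<'E'
from h import *
c=np.load("scene4.npy",allow_pickle=True).item()
cv2.imwrite("pics/i.png",cv2.resize(c["image"][175:212,228:276,::-1],None,fx=16,fy=16,interpolation=cv2.INTER_CUBIC))
E
```

```text
(no output)
```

View pics/i.png

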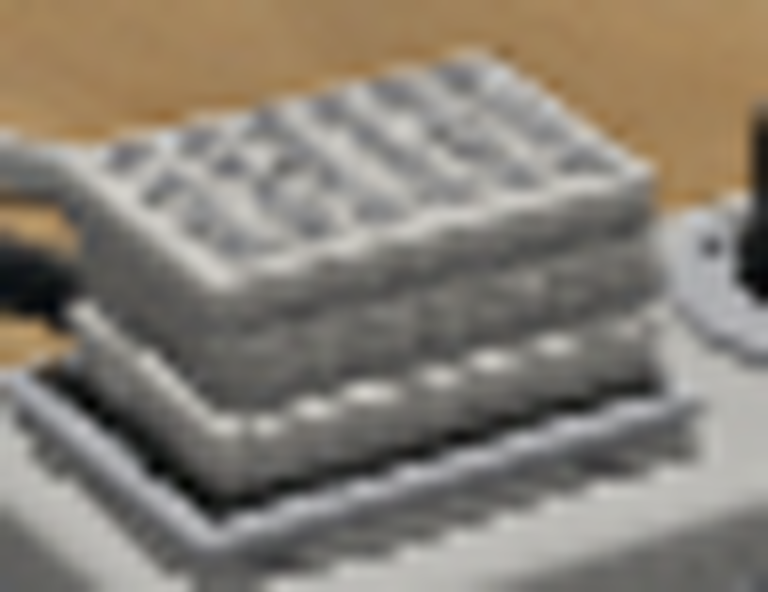

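The zoom shows flush upper plates, with a thin bright rim of the base along the front and left edges. The front rim is broken up, so it is under 1 px wide. I'll average it to estimate the offset.

```bash
python3 - <<'E'
from h import *
c=np.load("scene4.npy",allow_pickle=True).item()
from rig import cams
g=np.mean([cv2.cvtColor(c["image"],cv2.COLOR_RGB2GRAY).astype(float)]+[cv2.cvtColor(cams.capture("scene")["image"],cv2.COLOR_RGB2GRAY).astype(float) for _ in range(2)],0)
# front rim from crop (228,420) to (655,320); left rim from (80,305) to (215,420), in 16x crop
def rim(a,b,n):
    E=[]
    for x in range(int(np.ceil(a[0])),int(b[0])+1):
        y=a[1]+(b[1]-a[1])*(x-a[0])/(b[0]-a[0]);k=int(round(y))
        col=g[k-4:k+6,x];E.append(col)
    for e in E:print(e.astype(int).tolist())
s=lambda x,y:(x/16+228-.5,y/16+175-.5)
rim(s(235,425),s(650,320),0);print();rim(s(80,305),s(210,420),0)
E
```

```text
[97, 95, 84, 93, 143, 112, 105, 92, 58, 31]
[100, 98, 90, 90, 188, 129, 99, 98, 50, 55]
[113, 103, 105, 82, 100, 158, 119, 107, 90, 28]
[98, 107, 91, 88, 153, 121, 110, 99, 81, 33]
[102, 101, 82, 102, 200, 127, 107, 88, 57, 53]
[112, 107, 89, 94, 176, 126, 105, 94, 47, 96]
[109, 98, 92, 76, 144, 141, 113, 94, 87, 36]
[97, 100, 84, 88, 203, 124, 107, 90, 72, 44]
[98, 105, 85, 97, 196, 129, 105, 94, 51, 52]
[105, 101, 83, 95, 167, 122, 97, 86, 40, 106]
[119, 110, 100, 88, 106, 119, 111, 95, 80, 36]
[97, 96, 75, 94, 147, 113, 109, 90, 55, 38]
[102, 100, 83, 98, 188, 130, 110, 92, 45, 84]
[112, 106, 90, 97, 159, 120, 101, 79, 21, 147]
[104, 101, 91, 84, 149, 120, 110, 80, 68, 37]
[97, 111, 87, 95, 200, 128, 107, 85, 48, 66]
[98, 106, 89, 98, 176, 126, 103, 80, 34, 123]
[105, 93, 78, 104, 139, 116, 89, 76, 46, 176]
[137, 113, 91, 80, 140, 116, 108, 86, 51, 68]
[99, 97, 78, 91, 186, 126, 106, 87, 43, 125]
[98, 108, 87, 98, 168, 122, 105, 85, 33, 174]
[99, 99, 77, 106, 121, 110, 96, 77, 37, 173]
[107, 99, 83, 90, 116, 109, 107, 85, 50, 84]
[107, 105, 84, 100, 138, 115, 105, 88, 44, 145]
[100, 94, 85, 107, 159, 118, 97, 77, 43, 174]
[114, 98, 95, 153, 128, 124, 103, 70, 53, 171]

[84, 86, 76, 86, 179, 147, 107, 94, 65, 30]
[85, 87, 85, 100, 167, 130, 107, 104, 69, 33]
[87, 82, 86, 97, 146, 117, 109, 103, 56, 27]
[87, 79, 71, 107, 153, 118, 97, 76, 42, 26]
[86, 76, 82, 183, 162, 115, 98, 71, 38, 26]
[88, 86, 70, 82, 184, 158, 111, 91, 67, 37]
[85, 85, 75, 90, 180, 148, 108, 98, 73, 39]
[90, 83, 91, 91, 172, 142, 107, 101, 70, 31]
```

The rim puts the loose plates about 3 mm off the base in x and about 3 mm in y, roughly 4–5 mm in all. That is within the 8 mm limit but not flush. One gentle squeeze of the whole pile across x will square all three plates, so I'll do that before turning the dial.

>>> send_rows(
  motion=[
    [[0,0,0],-7.8],
    [[0,0,0],-7.8],
    [[0,0,0],-7.8],
    [[0,0,0],-7.8],
    [[0,0,0],-7.8],
    [[0,0,0],-7.8],
    [[0,0,0],-7.8],
  ],
  claw=1,
)

```text
clock: 19.05
ee_pos: [0.4759, -0.2038, 0.2441]
tcp_rot: [0.124, 1.579, -0.116]
contact_force: [0.0, -0.6, -0.2]
finger_gap: 1.002
```

>>> send_rows(
  motion=[
    [[0,40,0],0],
    [[0,40,0],0],
    [[0,40,0],0],
    [[0,40,0],0],
    [[0,40,0],0],
    [[0,35,0],0],
    [[0,0,0],0],
    [[0,0,0],0],
  ],
)

```text
clock: 19.85
ee_pos: [0.509, 0.0372, 0.2454]
tcp_rot: [0.103, 1.58, -0.095]
contact_force: [-0.8, 0.0, -0.4]
finger_gap: 1.002
```

```bash
python3 -c "
from h import *
plan([526.8,39,180],-12)"
```

```text
t 19.85 tcp [509.   37.2 245.4] jaw -7.2 tilt [-0.011  0.006 -1.   ] gap 1.002 F [-0.8  0.  -0.4] j6 0.15
 shift: now-axes [65.2  3.7 18.1]  roll 4.8  after-turn axes [65.2  5.2 17.8]
```

>>> send_rows(
  motion=[
    [[0,0,0],4.5],
    [[15,4,17.5],0],
    [[20,0,0],0],
    [[20,0,0],0],
    [[8,0,0],0],
    [[0,0,0],0],
    [[0,0,0],0],
  ],
)

```text
clock: 20.55
ee_pos: [0.5272, 0.0323, 0.1819]
tcp_rot: [0.164, 1.574, -0.158]
contact_force: [0.5, 0.4, -0.3]
finger_gap: 1.002
```

```bash
python3 -c "
from h import *
plan([526.8,39,126],-12)"
```

```text
t 20.55 tcp [527.2  32.3 181.9] jaw -11.7 tilt [-0.009  0.005 -1.   ] gap 1.002 F [ 0.5  0.4 -0.3] j6 0.21
 shift: now-axes [55.9  6.3 -1.2]  roll 0.3  after-turn axes [55.9  6.3 -1.2]
```

>>> send_rows(
  motion=[
    [[0,6,-1],0.3],
    [[15,0,0],0],
    [[15,0,0],0],
    [[15,0,0],0],
    [[7,0,0],0],
    [[5,0,0],0],
    [[0,0,0],0],
    [[0,0,0],0],
  ],
)

```text
clock: 21.35
ee_pos: [0.5272, 0.0392, 0.1212]
tcp_rot: [0.168, 1.572, -0.162]
contact_force: [0.3, 0.3, 0.3]
finger_gap: 1.002
```

```bash
python3 -c "
from h import *
plan([526.8,39,121.5],-12)"
```

```text
t 21.35 tcp [527.2  39.2 121.2] jaw -12.0 tilt [-0.007  0.005 -1.   ] gap 1.002 F [0.3 0.3 0.3] j6 0.23
 shift: now-axes [-0.3 -0.2 -0.3]  roll -0.0  after-turn axes [-0.3 -0.2 -0.3]
```

>>> send_rows(
  motion=[
    [[0,0,0],0],
    [[0,0,0],0],
    [[0,0,0],0],
    [[0,0,0],0],
    [[0,0,0],0],
    [[0,0,0],0],
  ],
  claw=0,
  squeeze=25,
)

```text
clock: 21.95
ee_pos: [0.5275, 0.0391, 0.1225]
tcp_rot: [0.169, 1.571, -0.161]
contact_force: [-0.4, -0.8, -1.9]
finger_gap: 0.701
```

>>> send_rows(
  motion=[
    [[0,0,0],0],
    [[0,0,0],0],
    [[0,0,0],0],
    [[0,0,0],0],
    [[-10,0,0],0],
    [[-40,0,0],0],
    [[-50,0,0],0],
    [[-20,0,0],0],
  ],
  claw=1,
)

```text
clock: 22.75
ee_pos: [0.5271, 0.0384, 0.2457]
tcp_rot: [0.168, 1.576, -0.162]
contact_force: [0.2, 0.6, -0.9]
finger_gap: 1.001
```

>>> send_rows(
  motion=[
    [[0,-45,0],0],
    [[0,-45,0],0],
    [[0,-45,0],0],
    [[0,-45,0],0],
    [[0,-40,0],7.5],
    [[0,0,0],7.5],
    [[0,0,0],7.5],
    [[0,0,0],7.5],
    [[0,0,0],7.5],
    [[0,0,0],7.5],
  ],
  claw=0.45,
)

```text
clock: 23.75
ee_pos: [0.4794, -0.1854, 0.2595]
tcp_rot: [0.799, 1.417, -0.794]
contact_force: [-0.3, 0.1, 0.5]
finger_gap: 0.454
```

```bash
python3 - <<'E'
from h import *
plan([504,-72,140],-66.2)
from rig import cams
c=cams.capture("scene");t=cams.capture("top");np.save("top5.npy",t,allow_pickle=True);np.save("scene5.npy",c,allow_pickle=True)
A=cv2.resize(c["image"][170:212,228:300,::-1],None,fx=8,fy=8,interpolation=cv2.INTER_CUBIC)
B=cv2.resize(t["image"][165:207,215:287,::-1],None,fx=8,fy=8,interpolation=cv2.INTER_CUBIC)
cv2.imwrite("pics/j.png",np.vstack([A,B])[:600])
cv2.imwrite("pics/j.png",cv2.resize(np.vstack([A,B]),None,fx=.89,fy=.89))
E
```

```text
t 23.75 tcp [ 479.4 -185.4  259.5] jaw -58.6 tilt [ 0.004  0.002 -1.   ] gap 0.454 F [-0.3  0.1  0.5] j6 0.6
 shift: now-axes [119.8  79.7 -84. ]  roll 7.6  after-turn axes [119.8  67.8 -93.9]
```

View pics/j.png

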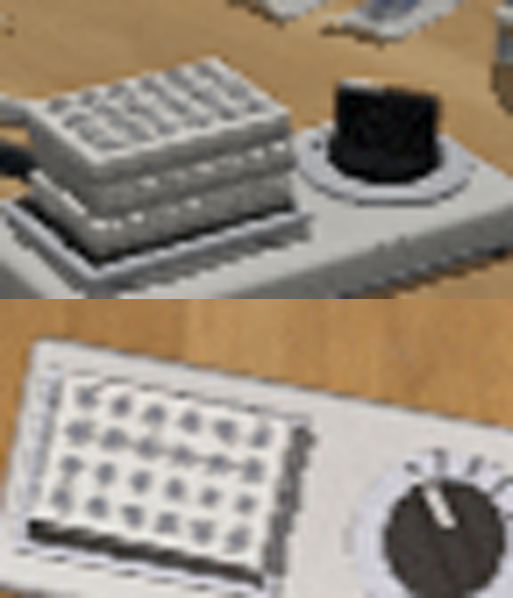

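The pile stands level. Only thin rims remain, about 1–2 mm in x and 3 mm at the left edge, and the dial is still at rest with its pointer at (440,503). On to the dial.

>>> send_rows(
  motion=[
    [[0,0,0],7.6],
    [[10,17,-23],0],
    [[20,17,-23],0],
    [[25,17,-23],0],
    [[25,16,-23],0],
    [[25,0,0],0],
    [[0,0,0],0],
    [[0,0,0],0],
  ],
)

```text
clock: 24.65
ee_pos: [0.5042, -0.07, 0.157]
tcp_rot: [0.875, 1.381, -0.868]
contact_force: [0.0, -0.2, 0.1]
finger_gap: 0.448
```

```bash
python3 -c "
from h import *
plan([504,-72.3,118],-66.2)"
```

```text
t 24.65 tcp [504.2 -70.  157. ] jaw -64.3 tilt [ 0.009 -0.001 -1.   ] gap 0.448 F [ 0.  -0.2  0.1] j6 0.93
 shift: now-axes [39.  -1.5  1.8]  roll 1.9  after-turn axes [39.  -1.5  1.8]
```

>>> send_rows(
  motion=[
    [[0,-1.5,2],1.9],
    [[10,0,0],0],
    [[10,0,0],0],
    [[10,0,0],0],
    [[7,0,0],0],
    [[0,0,0],0],
    [[0,0,0],0],
  ],
)

```text
clock: 25.35
ee_pos: [0.505, -0.0747, 0.1205]
tcp_rot: [0.903, 1.365, -0.893]
contact_force: [0.7, 0.7, 0.7]
finger_gap: 0.446
```

```bash
python3 -c "
from h import *
plan([503.7,-72.3,118],-66.2)"
```

```text
t 25.35 tcp [505.  -74.7 120.5] jaw -66.3 tilt [ 0.013 -0.001 -1.   ] gap 0.446 F [0.7 0.7 0.7] j6 0.96
 shift: now-axes [ 2.5 -0.3 -2.7]  roll -0.1  after-turn axes [ 2.5 -0.3 -2.7]
```

Close on the bar.

>>> send_rows(
  motion=[
    [[2,0,-2.5],0],
    [[0,0,0],0],
    [[0,0,0],0],
  ],
)

```text
clock: 25.65
ee_pos: [0.5042, -0.0722, 0.1188]
tcp_rot: [0.903, 1.364, -0.893]
contact_force: [-0.1, 0.5, -0.7]
finger_gap: 0.452
```

>>> send_rows(
  motion=[
    [[0,0,0],0],
    [[0,0,0],0],
    [[0,0,0],0],
    [[0,0,0],0],
    [[0,0,0],0],
  ],
  claw=0,
  squeeze=60,
)

```text
clock: 26.15
ee_pos: [0.5048, -0.0734, 0.1196]
tcp_rot: [0.901, 1.361, -0.893]
contact_force: [0.5, -1.1, -0.9]
finger_gap: 0.114
```

```bash
python3 -c "
from h import *
from rig import observe
plan([503.7,-72.3,118],-66.2);print(observe()['torque'])"
```

```text
t 26.15 tcp [504.8 -73.4 119.6] jaw -66.3 tilt [ 0.016 -0.005 -1.   ] gap 0.114 F [ 0.5 -1.1 -0.9] j6 0.96
 shift: now-axes [ 1.6 -0.6 -1.4]  roll -0.1  after-turn axes [ 1.6 -0.6 -1.4]
[0.36166226 0.05940583 0.08976812]
```

>>> send_rows(
  motion=[
    [[0,0,0],6],
    [[0,0,0],6],
    [[0,0,0],6],
    [[0,0,0],6],
    [[0,0,0],6],
    [[0,0,0],6],
    [[0,0,0],6],
    [[0,0,0],6],
    [[0,0,0],6],
    [[0,0,0],0],
  ],
)

```text
clock: 27.15
ee_pos: [0.5049, -0.0741, 0.1196]
tcp_rot: [1.619, 0.871, -1.598]
contact_force: [0.5, -0.8, -0.4]
finger_gap: 0.113
```

```bash
python3 -c "
from h import *
from rig import observe
plan([504.3,-72.8,119],-135);print(observe()['torque'])"
```

```text
t 27.15 tcp [504.9 -74.1 119.6] jaw -122.4 tilt [ 0.017 -0.007 -1.   ] gap 0.113 F [ 0.5 -0.8 -0.4] j6 1.94
 shift: now-axes [ 0.6 -1.2 -0.8]  roll 12.6  after-turn axes [ 0.6 -1.3 -0.5]
[ 0.01318896 -0.09516625  0.10720345]
```

>>> send_rows(
  motion=[
    [[0,0,0],5],
    [[0,0,0],5],
    [[0,0,0],0],
    [[0,0,0],0],
  ],
)

```text
clock: 27.55
ee_pos: [0.5048, -0.0742, 0.1196]
tcp_rot: [1.732, 0.755, -1.709]
contact_force: [0.7, -1.3, -1.1]
finger_gap: 0.114
```

```bash
python3 -c "
from h import *
from rig import observe
plan([504.3,-72.8,119],-135);print(observe()['torque'])"
```

```text
t 27.55 tcp [504.8 -74.2 119.6] jaw -131.9 tilt [ 0.016 -0.007 -1.   ] gap 0.114 F [ 0.7 -1.3 -1.1] j6 2.11
 shift: now-axes [ 0.6 -1.3 -0.6]  roll 3.1  after-turn axes [ 0.6 -1.4 -0.6]
[-0.11655257 -0.05991236  0.0823924 ]
```

>>> send_rows(
  motion=[
    [[0,0,0],3.2],
    [[0,0,0],0],
    [[0,0,0],0],
    [[0,0,0],0],
  ],
)

```text
clock: 27.95
ee_pos: [0.5048, -0.0742, 0.1196]
tcp_rot: [1.761, 0.722, -1.737]
contact_force: [0.4, -1.5, -1.5]
finger_gap: 0.114
```

```bash
python3 - <<'E'
from h import *
plan([504.3,-72.8,119],-135)
from rig import cams
c=cams.capture("scene");t=cams.capture("top")
A=cv2.resize(c["image"][155:212,228:308,::-1],None,fx=6,fy=6,interpolation=cv2.INTER_CUBIC)
B=cv2.resize(t["image"][160:217,215:295,::-1],None,fx=6,fy=6,interpolation=cv2.INTER_CUBIC)
cv2.imwrite("pics/k.png",cv2.resize(np.vstack([A,B]),None,fx=.87,fy=.87))
E
```

```text
t 27.95 tcp [504.8 -74.2 119.6] jaw -134.4 tilt [ 0.016 -0.007 -1.   ] gap 0.114 F [ 0.4 -1.5 -1.5] j6 2.15
 shift: now-axes [ 0.6 -1.4 -0.6]  roll 0.6  after-turn axes [ 0.6 -1.4 -0.6]
```

View pics/k.png

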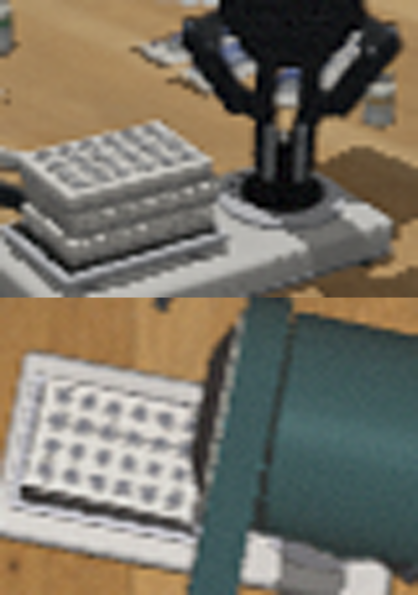

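The gripper holds the dial, with the bar between the pads at about (285,165), and the pile stands undisturbed. I'll add a small final trim and hand in.

>>> send_rows(
  motion=[
    [[0,0,0],1.2],
    [[0,0,0],0],
    [[0,0,0],0],
    [[0,0,0],0],
    [[0,0,0],0],
    [[0,0,0],0],
    [[0,0,0],0],
  ],
)

```text
clock: 28.75
ee_pos: [0.5048, -0.0742, 0.1196]
tcp_rot: [1.775, 0.706, -1.752]
contact_force: [0.1, -0.6, -1.0]
finger_gap: 0.113
```

```bash
python3 - <<'E'
from h import *
plan([504.3,-72.8,119],-135)
from rig import env
print(env.finish_job())
E
```

```text
t 28.75 tcp [504.8 -74.2 119.6] jaw -135.7 tilt [ 0.016 -0.008 -1.   ] gap 0.113 F [ 0.1 -0.6 -1. ] j6 2.18
 shift: now-axes [ 0.6 -1.4 -0.6]  roll -0.7  after-turn axes [ 0.6 -1.4 -0.6]
the job is handed in; nothing more can be done
None
```

I stacked both loose plates on the platform's plate, turned the dial to about the third mark, and handed the job in at 28.8 s with the gripper still holding it. No verdict came back.

- **Pile:** I placed plate_2 first and then plate_1. The two loose plates were about 4–5 mm off the base plate, so I squared all three with one light squeeze across x. After that the camera showed a level pile with thin rims: about 1–2 mm in x and about 3 mm in y on the left edge. That is inside the 8 mm limit but not perfectly flush. My automatic well detection gave inconsistent results, so these offsets come from hand-read corners and rim brightness.
- **Dial:** The jaws turned 69.4° (1.21 rad) clockwise from the rest grip and held the bar at a constant opening. I had no direct view of the dial itself at the end. Allowing for uncertainty in the shaker's angle, it should be at 1.19–1.21 rad.
- **Bystanders:** I did not touch the tally counter, vial or carton on purpose. I did not re-measure their positions at the end.

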